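# Set the shock absorber's damping clicker

## Robot

A 6-joint arm with a two-finger parallel gripper is mounted at the origin on a cart in front of the work surface, level with it; the furniture and walls round the work are solid. World frame = base frame: x ahead of the robot, y to its left, z up, the work surface at z = 0. Lengths are in m, angles in rad, forces in N, time in s.
With the tool pointing down it reaches from about 0.275 to 1 m from the base axis. Payload 8.4 kg.
Tool frame: the origin (TCP) lies at the very end of the fingers, on their centre line; the grasp point (between the pads) lies 19 mm behind it; z points along the fingers, y is the line along which they close (so a half turn about z gives the same grasp; the last joint's range is limited). The gripper opens to 85 mm and grips with 20 to 120 N. Pads are 22 mm wide; open, the fingers measure 114 mm over their backs; the gripper's body (76 mm by 85 mm) begins 54 mm behind the grasp point. The pads swing forward as they close: fully open they stand 13 mm farther back than shut.
Start: joints at [1.167, 0.353, 1.633, -0, 1.155, -0.002], TCP at [0.244, 0.575, 0.231] pointing down, gripper open.
Joint ranges: [-2.63, 2.63], [-0.92, 2.1], [0.06, 2.66], [-1.3, 4.44], [0, 2.69], [-3.02, 3.02]. Speed limits (rad/s): [2.22, 2.22, 2.79, 3.14, 3.14, 3.14].

## Interface

Orientations are given as a unit quaternion [x, y, z, w].
In Python, from workcell import r gives the robot as it stands.
- The arm moves only by the shell command python3 -m inch 'ROWS'. ROWS is text: rows parted by semicolons, each of 7 numbers parted by spaces: the shift along the tool's x, y, z in m, then the turn, a rotation vector about the tool's x, y, z in rad, then the opening, from -1 (shut) to 1 (fully open), so that 0 is half open. A call has exactly 10 rows; each row shifts and turns the commanded pose from where the row before left it, along the tool's axes as they then stand; what a row does not reach is not made up. A row lasts 1/10 s, in which the tool goes at most 50 mm and 8.59 degrees, less where a joint would pass 70% of its speed; a pose out of reach is approached as far as the arm can. A call is refused whole if a number of a shift passes 0.05 or a number of a turn 0.15, either way. A call with a gripper value outside its range is refused whole. The fingers move at their own pace and stop on an object; the grip force is fixed at half the most. Time passes only in rows, so rows that do not move let the fingers close, or fill a call up. It gives the time, the measured TCP pose, the force, the opening and the grip force at its end, in the units of the state.
- r.state(): the state, without advancing time (a new reading comes with each control period).
- r.grab_frame(name): name is "scene" or "top" or "wrist"; returns a dict with "color" (480x640x3 uint8, red, green, blue), "z_map" (480x640 float32, m along the optical axis (not along the pixel's ray), 0 where there is no reading), "fx", "fy", "cx", "cy" (pixels), "R" (3x3) and "t" (3): a world point X has camera coordinates R X + t. Camera axes: x right, y down, z forward; pixel columns grow to the right and rows downward; lengths in m; the calibration is good to about 2 mm. A picture is of the moment at which its call begins.
- r.finish_job(): hands the job in; it is judged then, once.
The state is a dict: "t": time; "joint_pos": joint angles; "qvel": joint speeds; "joint_efforts": joint torques, N m; "ee_pos": TCP position; "eef_rot": TCP orientation; "force": force on the tool from outside, world axes, zero at the start; "moment": the same for the moment, N m; "finger_gap": finger opening in m; "grip_force": force on a finger pad.
Only numpy, scipy, OpenCV 4.12 (cv2) and the standard library are available. Lean on these libraries where they do the work, as an engineer would, in place of code of your own. Each camera call takes 0.05 s, during which the arm holds its last target. There are 200 camera calls.

## Task

The shock absorber held in the bench fixture has a blue click-stop damping adjuster on top of its reservoir. Turn the knob clockwise until its needle is gently seated (do not force it), then back it out anticlockwise exactly five clicks from there and let go. Leave the things standing and lying round the fixture alone.

Things in the scene. Friction and masses are not known exactly. Their poses are not given: they have to be found in the camera images.
- shock_stand: Grey fixture holding a coil-spring shock absorber upright; fixed. Origin: middle of its 150 x 120 mm base on the bench. Its clamp screw sticks out to local x = -96 mm, 34 mm up. Damper with yellow spring (58 mm across, upper eye 198 mm high) at local y = -28 mm; silver reservoir (head 47 mm across, 196 mm high) at local y = +27 mm, the blue knob on top of it.
- knob_top (a point): Centre of the blue knob's top face, 234 mm above the bench, on its upright axis; turns with it. Finely fluted cylinder 34 mm across, 26 mm tall, white mark on the rim at the point's -x side; pinch it from above across any diameter. Nothing within 70 mm of its axis is higher than 200 mm.
- adjuster (a joint): Turn of the blue knob, rad, growing anticlockwise from above (backing out). 12 click stops a turn, at 0, 0.524, 1.047 ...; about 0.1 N m takes it over a click; let go, it drops into the nearest stop. Stop 0 is where clicks are counted from: let go from the seat, the knob springs back to it. Starts 2 to 4 clicks out; turns to 4.9.
- needle: Metering needle inside the reservoir's head, carried round by the knob; out of sight. Origin on the knob's axis at the knob's underside.
- needle_seat: Seat of that needle, inside the reservoir's head, out of sight. It is met at a knob angle between -0.03 and -0.20 rad, different on each unit and not shown by this pose: find it by feel. From there the torque climbs steeply, about 6 N m per rad: near 0.2 N m at the knob it is properly seated, over 0.33 N m is forced. Origin on the knob's axis, 174 mm up.
- spray_can: Spray can with a green cap, 59 mm across, 225 mm tall, standing; origin at the centre of its underside. To be left alone.
- wrench: Steel adjustable wrench, 217 x 48 x 12 mm, lying on the bench along its y axis; origin at the centre of its underside. To be left alone.
- mount_bolt: Large hex bolt, 70 mm long along its y axis, head 24 mm, lying on the bench; origin at the centre of its underside. To be left alone.
- screw_tin: Grey sheet-metal parts tin, 64 x 88 x 61 mm, lid shut; origin at the centre of its underside. To be left alone.
Things that resemble listed ones, but are neither listed nor needed, are in the scene too. There is more than one size of the shock_stand; the one meant has the size given above.

How it is judged:
On the way:
1. the needle is turned in onto its seat (pressed on it with at least 5 N) (contact force between needle and needle_seat above 5 N), for 0.1 s.
At the end, for the whole second after the job is handed in: After the needle was seated, the knob rests, let go, in the fifth click stop out from the seat (2.618 rad, within 0.17 rad) (value of joint adjuster between 2.45 and 2.79 rad and velocity of joint adjuster between -0.1 and 0.1 rad/s); the robot touches nothing.
It fails at once if the needle is forced into its seat (more than 24 N on the seat, which is 0.33 N m at the knob) (contact force between needle and needle_seat above 24 N).
It fails at once if the spray can, wrench, bolt or tin is moved by more than 20 mm (distance of any of spray_can, wrench, mount_bolt, screw_tin from where it was at the start of the episode above 0.02 m).
It also fails if it takes over 58 s, if anything falls off the work surface, if the arm or the gripper's body presses on something with over 40 N, if the wrist force passes 120 N, or if a joint passes its speed limit or range.

## Working session

There is one attempt and no reset: what is moved stays moved. The work goes in short steps, Python scripts to look and compute and a shell command to move; the robot and the scene stay as the last step left them, time stands still between calls to the robot, and variables do not carry over. Pictures are saved under pics/ and viewed, at most 10 in all, crops included, and the job is handed in when it is done.

```bash
mkdir -p pics; ls
cat > h.py <<'E'
import numpy as np, cv2
from workcell import r
def grab(n,f):
    d=r.grab_frame(n); cv2.imwrite(f'pics/{f}.png',d['color'][:,:,::-1]); np.savez(f'pics/{f}.npz',**d); return d
def world(d,u,v,z):
    ray=d['R'].T@np.array([(u-d['cx'])/d['fx'],(v-d['cy'])/d['fy'],1]); c=-d['R'].T@d['t']
    return c+ray*(z-c[2])/ray[2]
E
python3 - <<'E'
from h import *
np.set_printoptions(precision=4,suppress=True)
for n in ['top','scene']:
    d=grab(n,n)
    print(n,-d['R'].T@d['t'],d['R'][2])
    h=cv2.cvtColor(d['color'],cv2.COLOR_RGB2HSV)
    m=cv2.inRange(h,(95,120,40),(130,255,255))
    k,l,s,c=cv2.connectedComponentsWithStats(m)
    for i in range(1,k):
        if s[i,4]>30: print(s[i],c[i],world(d,*c[i],.234))
s=r.state(); print({k:np.round(v,4) for k,v in s.items()})
E
```

```text
pics
top [0.431  0.0357 0.9935] [ 0.201  -0.0049 -0.9796]
[137  21  11  12  94] [142.0319  26.3617] [0.9837 0.3077 0.234 ]
[ 82  22  57  56 964] [105.4212  50.6027] [0.9412 0.3694 0.234 ]
[236 163  12  10  80] [241.95   167.4875] [0.7177 0.1429 0.234 ]
[342 281  22  21 302] [352.5033 291.3013] [ 0.5079 -0.0207  0.234 ]
[617 319  23  62 543] [629.9816 343.9319] [ 0.4055 -0.4285  0.234 ]
[636 340   4  26  75] [637.8533 353.3467] [ 0.3913 -0.4376  0.234 ]
scene [0.352  0.5249 0.8536] [ 0.2828 -0.5285 -0.8004]
[499  87  17  20 185] [508.1027  97.2595] [ 0.3816 -0.4612  0.234 ]
[479  93  19  10  95] [488.6526  96.4316] [ 0.4223 -0.4419  0.234 ]
[539  95   4  18  44] [540.4545 103.3864] [ 0.3101 -0.4746  0.234 ]
[478 102  16   7  51] [484.3333 106.    ] [ 0.421  -0.4011  0.234 ]
[543 113  28  15 128] [556.9766 119.9141] [ 0.265  -0.4314  0.234 ]
[471 125  10  20  89] [475.     134.4382] [ 0.4107 -0.2934  0.234 ]
[482 128  19  16  92] [491.5217 137.2391] [ 0.3769 -0.3018  0.234 ]
[494 129  23   8  85] [504.6824 132.7059] [ 0.356  -0.3305  0.234 ]
[510 134  15  11  62] [517.0161 139.6452] [ 
[... 230 characters left out ...]
278  39  34 266] [ 19.015  294.0865] [0.937  0.4473 0.234 ]
[ 22 307  48  39 347] [ 45.3055 326.049 ] [0.8554 0.4658 0.234 ]
[  0 323  22  30 275] [  8.8582 338.8582] [0.8862 0.5067 0.234 ]
{'t': np.float64(0.1), 'joint_pos': array([ 1.1666,  0.3536,  1.6341, -0.    ,  1.1552, -0.0024]), 'qvel': array([-0.0004, -0.0014, -0.0028, -0.0005, -0.0002, -0.0013]), 'joint_efforts': array([ -0.0004, -60.6361, -34.2823,  -0.    ,   0.0039,   0.    ]), 'ee_pos': array([0.2442, 0.5748, 0.2306]), 'eef_rot': array([ 0.1995,  0.9799, -0.0006, -0.0001]), 'force': array([ 0.4493, -0.6063,  0.5567]), 'moment': array([-0.0115, -0.0049,  0.0141]), 'grip_force': np.float64(0.0), 'finger_gap': np.float64(0.0854)}
```

View pics/top.png

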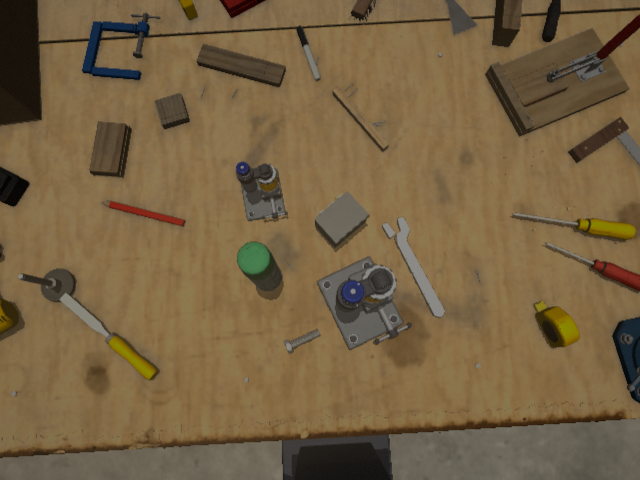

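View pics/scene.png

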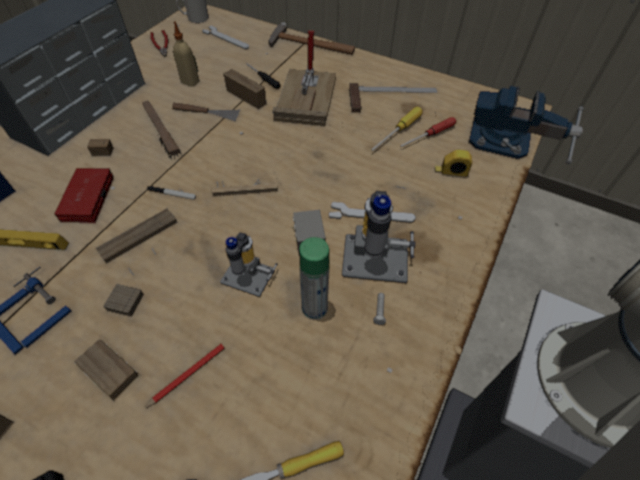

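Top view candidates: the large stand has its blue knob at (352,291), and a small look-alike stand has one at (242,167). The blue clamp (105,50) and the vise (630,344) are clearly something else. In the scene view the large knob is at (381,202), and the spray can stands beside it. I choose the large stand and will check its size with depth and one crop.

Run:
```python
from h import *
np.set_printoptions(precision=4,suppress=True)
for n in ['top','scene']:
    d=dict(np.load(f'pics/{n}.npz')); z=d['z_map']; v,u=np.mgrid[:480,:640]
    P=np.stack([(u-d['cx'])/d['fx']*z,(v-d['cy'])/d['fy']*z,z],-1)
    W=(P-d['t'])@d['R']
    near=(abs(W[...,0]-.5)<.15)&(abs(W[...,1]+.03)<.2)&(z>0)
    h=cv2.cvtColor(d['color'],cv2.COLOR_RGB2HSV)
    blue=cv2.inRange(h,(95,120,40),(130,255,255))>0
    k=near&(np.hypot(W[...,0]-.508,W[...,1]+.02)<.03)
    zz=W[k][:,2]; print(n,'knob zs',np.percentile(zz,[50,90,95,99]))
    t=k&(abs(W[...,2]-.234)<.005); c,rad=cv2.minEnclosingCircle(W[t][:,:2].astype(np.float32)); print('top',W[t].mean(0),c,rad,t.sum())
    g=near&(h[...,0]>40)&(h[...,0]<85)&(h[...,1]>90)&(abs(W[...,2]-.222)<.008); print('can top',W[g].mean(0),g.sum())
    b=near&(abs(W[...,2]-.012)<.008)&(h[...,1]<70)&(np.hypot(W[...,0]-.49,W[...,1]+.04)<.11)
    print('base',cv2.minAreaRect(W[b][:,:2].astype(np.float32)))
d=dict(np.load('pics/top.npz')); a=cv2.resize(d['color'][240:360,300:430],None,fx=5,fy=5,interpolation=cv2.INTER_CUBIC)
cv2.imwrite('pics/crop.png',a[:,:,::-1])
```

```text
top knob zs [0.1953 0.2346 0.2355 0.2367]
top [ 0.5084 -0.0208  0.2338] (0.508849561214447, -0.02104789949953556) 0.017925595864653587 380
can top [0.5704 0.1306 0.2238] 869
base ((0.4965308606624603, -0.019188284873962402), (0.14849577844142914, 0.1865297257900238), 22.664091110229492)
scene knob zs [0.1464 0.2322 0.2337 0.2351]
top [ 0.5076 -0.0179  0.2333] (0.5077317953109741, -0.019328612834215164) 0.01753641851246357 208
can top [0.5699 0.1363 0.2229] 605
base ((0.49685022234916687, -0.018546104431152344), (0.14969229698181152, 0.18516704440116882), 22.185510635375977)
```

View pics/crop.png

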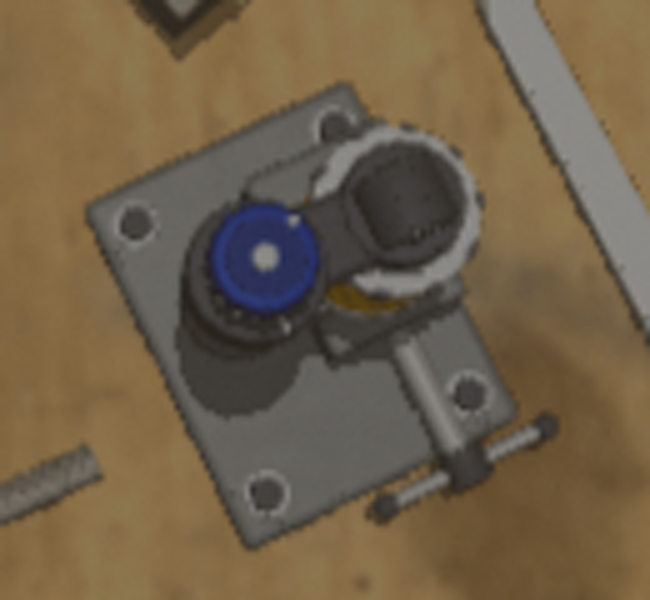

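The crop confirms the large stand, with a base of about 150x120 mm. The knob is at crop (265,255), its mark at (293,220), and the clamp screw points down-right. The mark sits about 115° anticlockwise of the stand's -x, so the knob starts at roughly 4 clicks. Knob axis is at about (0.508, -0.020).

```bash
python3 -m inch '0 0 -0.035 0 0 0 1;0 0 -0.035 0 0 0 1;-0.03 -0.028 0 0 0 0 1;-0.03 -0.028 0 0 0 0 1;-0.03 -0.028 0 0 0 0 1;-0.03 -0.028 0 0 0 0 1;-0.03 -0.028 0 0 0 0 1;-0.03 -0.028 0 0 0 0 1;-0.03 -0.028 0 0 0 0 1;-0.03 -0.028 0 0 0 0 1'; python3 -m inch '-0.03 -0.028 0 0 0 0 1;-0.03 -0.028 0 0 0 0 1;-0.03 -0.028 0 0 0 0 1;-0.03 -0.028 0 0 0 0 1;-0.03 -0.028 0 0 0 0 1;-0.03 -0.028 0 0 0 0 1;-0.03 -0.028 0 0 0 0 1;-0.025 -0.024 0 0 0 0 1;0 0 0 0 0 0 1;0 0 0 0 0 0 1'
cat > st.py <<'E'
from h import *
from scipy.spatial.transform import Rotation as Ro
np.set_printoptions(precision=4,suppress=True)
def st(goal=None):
    s=r.state(); R=Ro.from_quat(s['eef_rot']).as_matrix()
    print('t',s['t'],'pos',s['ee_pos'],'yaw',round(np.arctan2(R[1,1],R[0,1]),4),'z',R[:,2],'q',s['joint_pos'],'F',s['force'],'M',s['moment'],'gap',s['finger_gap'],'grip',s['grip_force'])
    if goal is not None: print('need',R.T@(np.array(goal)-s['ee_pos']))
if __name__=='__main__': st([.508,-.020,.204])
E
python3 st.py
```

```text
t: 1.1
ee_pos: [0.3779, 0.2735, 0.3011]
eef_rot: [0.199, 0.98, -0.0, -0.0]
force: [1.3, -0.5, 0.8]
finger_gap: 0.0852
grip_force: 0.0
t: 2.1
ee_pos: [0.5077, -0.0197, 0.3008]
eef_rot: [0.201, 0.98, 0.0, -0.001]
force: [-1.3, 0.6, 0.7]
finger_gap: 0.0854
grip_force: 0.0
t 2.1 pos [ 0.5077 -0.0197  0.3008] yaw 1.167 z [-0.0012  0.0003 -1.    ] q [-0.0419  0.1054  1.7953  0.0003  1.2421 -1.2091] F [-1.3096  0.6187  0.7474] M [ 0.0388  0.0247 -0.0469] gap 0.08543323097096231 grip 0.0
need [-0.0005 -0.0001  0.0968]
```

Run:
```python
from h import *
np.set_printoptions(precision=4,suppress=True)
d=grab('wrist','w1'); z=d['z_map']; v,u=np.mgrid[:480,:640]
P=np.stack([(u-d['cx'])/d['fx']*z,(v-d['cy'])/d['fy']*z,z],-1); W=(P-d['t'])@d['R']
t=(z>0)&(np.hypot(W[...,0]-.508,W[...,1]+.02)<.028)&(abs(W[...,2]-.234)<.004)
print(t.sum(),W[t].mean(0),cv2.minEnclosingCircle(W[t][:,:2].astype(np.float32)), cv2.minAreaRect(W[t][:,:2].astype(np.float32)))
```

```text
2640 [ 0.5087 -0.0187  0.2337] ((0.5098394751548767, -0.019380029290914536), 0.018146172165870667) ((0.5094286203384399, -0.018797321245074272), (0.034856416285037994, 0.03478593751788139), 66.32167053222656)
```

View pics/w1.png

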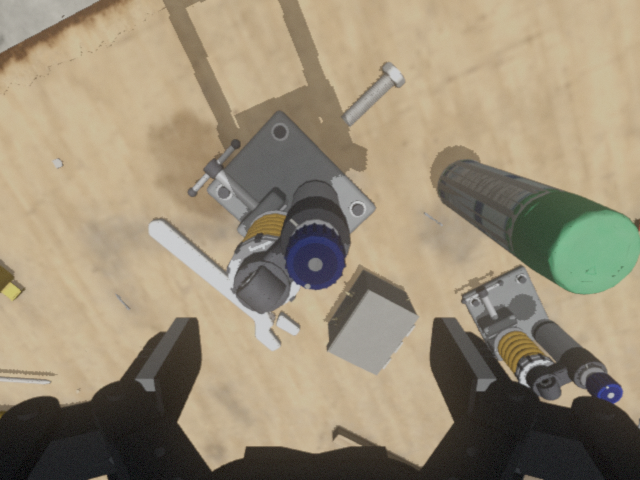

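The wrist view shows the knob at (315,262), midway between the fingers at about x 175 and 455, with free space for both. Descending and closing.

```bash
python3 -m inch '-0.001 0.001 0.015 0 0 0 1;0 0 0.015 0 0 0 1;0 0 0.015 0 0 0 1;0 0 0.015 0 0 0 1;0 0 0.012 0 0 0 1;0 0 0.01 0 0 0 1;0 0 0.008 0 0 0 1;0 0 0.007 0 0 0 1;0 0 0 0 0 0 1;0 0 0 0 0 0 1'; python3 st.py; python3 -m inch '0 0 0 0 0 0 0;0 0 0 0 0 0 -0.1;0 0 0 0 0 0 -0.3;0 0 0 0 0 0 -1;0 0 0 0 0 0 -1;0 0 0 0 0 0 -1;0 0 0 0 0 0 -1;0 0 0 0 0 0 -1;0 0 0 0 0 0 -1;0 0 0 0 0 0 -1'; python3 st.py
```

```text
t: 3.15
ee_pos: [0.5094, -0.0186, 0.2044]
eef_rot: [0.2, 0.98, 0.0, 0.0]
force: [0.7, -0.1, -0.7]
finger_gap: 0.0855
grip_force: 0.0
t 3.15 pos [ 0.5094 -0.0186  0.2044] yaw 1.1689 z [ 0.0001  0.     -1.    ] q [-0.0395  0.2038  1.9042  0.      1.0335 -1.2085] F [ 0.7239 -0.1333 -0.711 ] M [-0.0136 -0.0133  0.0257] gap 0.08552582553122401 grip 0.0
need [ 0.0008 -0.0018  0.0004]
t: 4.15
ee_pos: [0.5088, -0.0203, 0.2051]
eef_rot: [0.199, 0.98, -0.002, 0.0]
force: [-4.9, -8.9, 9.1]
finger_gap: 0.032
grip_force: 59.0
t 4.15 pos [ 0.5088 -0.0203  0.2051] yaw 1.1696 z [-0.0006 -0.003  -1.    ] q [-0.0408  0.2025  1.9042 -0.0035  1.0353 -1.2086] F [-4.9043 -8.872   9.0534] M [-1.4416  0.8345  0.0711] gap 0.032012800995860756 grip 58.97951066493988
need [ 0.0009 -0.0001  0.0011]
```

```bash
python3 -m inch '0 -0.0018 0 0 0 0 -1;0 0 0 0 0 0.05 -1;0 0 0 0 0 0.1 -1;0 0 0 0 0 0.14 -1;0 0 0 0 0 0.14 -1;0 0 0 0 0 0.14 -1;0 0 0 0 0 0.14 -1;0 0 0 0 0 0.14 -1;0 0 0 0 0 0.1 -1;0 0 0 0 0 0 -1'; python3 st.py
cat > pk.py <<'E'
from h import *
d=grab('top','p%d'%int(r.state()['t']*100)); 
a=cv2.resize(d['color'][240:340,300:420],None,fx=5,fy=5,interpolation=cv2.INTER_CUBIC); cv2.imwrite('pics/pk.png',a[:,:,::-1])
E
```

```text
t: 5.15
ee_pos: [0.5094, -0.0199, 0.2051]
eef_rot: [0.626, 0.779, 0.001, 0.001]
force: [-0.8, 3.0, 6.3]
finger_gap: 0.0324
grip_force: 59.1
t 5.15 pos [ 0.5094 -0.0199  0.2051] yaw 0.2169 z [ 0.0018  0.0007 -1.    ] q [-0.0426  0.2021  1.9047  0.0009  1.033  -0.2599] F [-0.7628  2.9562  6.2936] M [ 0.314   0.0098 -0.0507] gap 0.03240523676745194 grip 59.0791779756546
need [ 0.0002 -0.0013  0.0011]
```

```bash
python3 -m inch '0 0 0 0 0 0.1 -1;0 0 0 0 0 0.14 -1;0 0 0 0 0 0.14 -1;0 0 0 0 0 0.14 -1;0 0 0 0 0 0.14 -1;0 0 0 0 0 0.1 -1;0 0 0 0 0 0.07 -1;0 0 0 0 0 0 -1;0 0 0 0 0 0 -1;0 0 0 0 0 0 -1'
cat > m.py <<'E'
from st import *
A=[]
for i in range(8):
    r.grab_frame('wrist'); s=r.state(); R=Ro.from_quat(s['eef_rot']).as_matrix()
    A.append([np.arctan2(R[1,1],R[0,1]),s['joint_pos'][5],s['moment'][2],s['joint_efforts'][5],s['force'][0],s['force'][1],s['force'][2]])
A=np.array(A); print('yaw q6 Mz e6 F',A.mean(0),'sd',A.std(0)[:4],'t',s['t'])
E
python3 m.py
```

```text
t: 6.15
ee_pos: [0.51, -0.02, 0.2051]
eef_rot: [0.886, 0.463, 0.001, 0.0]
force: [3.7, 3.9, 4.8]
finger_gap: 0.0323
grip_force: 59.1
yaw q6 Mz e6 F [-0.6073  0.5643 -0.0342 -0.0272  4.417   2.9645  4.6964] sd [0.     0.     0.0316 0.0004] t 6.55
```

```bash
sed -i 's/range(8)/range(2)/' m.py; python3 -m inch '0 0 0 0 0 0.03 -1;0 0 0 0 0 0.03 -1;0 0 0 0 0 0.03 -1;0 0 0 0 0 0.03 -1;0 0 0 0 0 0 -1;0 0 0 0 0 0 -1;0 0 0 0 0 0 -1;0 0 0 0 0 0 -1;0 0 0 0 0 0 -1;0 0 0 0 0 0 -1'; python3 m.py;  python3 -m inch '0 0 0 0 0 0.03 -1;0 0 0 0 0 0.03 -1;0 0 0 0 0 0.03 -1;0 0 0 0 0 0.03 -1;0 0 0 0 0 0.03 -1;0 0 0 0 0 0 -1;0 0 0 0 0 0 -1;0 0 0 0 0 0 -1;0 0 0 0 0 0 -1;0 0 0 0 0 0 -1'; python3 m.py
```

```text
t: 7.55
ee_pos: [0.5101, -0.0201, 0.2051]
eef_rot: [0.912, 0.409, 0.002, 0.0]
force: [5.3, 3.4, 4.6]
finger_gap: 0.0322
grip_force: 59.2
yaw q6 Mz e6 F [-0.7273  0.6844 -0.0472 -0.0325  5.4131  3.2459  3.8222] sd [0.    0.    0.011 0.   ] t 7.65
t: 8.65
ee_pos: [0.5101, -0.0201, 0.2051]
eef_rot: [0.94, 0.34, 0.002, 0.0]
force: [4.7, 2.3, 4.3]
finger_gap: 0.0327
grip_force: 59.2
yaw q6 Mz e6 F [-0.8772  0.8343 -0.0032  0.0136  4.7976  3.1266  4.1088] sd [0.     0.     0.0202 0.    ] t 8.75
```

```bash
sed -i 's/range(2)/range(1)/' m.py; python3 -m inch '0 0 0 0 0 0.01 -1;0 0 0 0 0 0.01 -1;0 0 0 0 0 0 -1;0 0 0 0 0 0 -1;0 0 0 0 0 0 -1;0 0 0 0 0 0 -1;0 0 0 0 0 0 -1;0 0 0 0 0 0 -1;0 0 0 0 0 0 -1;0 0 0 0 0 0 -1' | head -1; python3 m.py
```

```text
t: 9.75
yaw q6 Mz e6 F [-0.8972  0.8542  0.0083  0.04    5.4041  1.538   4.8305] sd [0. 0. 0. 0.] t 9.8
```

```bash
python3 -m inch '0 0 0 0 0 0.01 -1;0 0 0 0 0 0.01 -1;0 0 0 0 0 0 -1;0 0 0 0 0 0 -1;0 0 0 0 0 0 -1;0 0 0 0 0 0 -1;0 0 0 0 0 0 -1;0 0 0 0 0 0 -1;0 0 0 0 0 0 -1;0 0 0 0 0 0 -1' | head -1; python3 m.py
```

```text
t: 10.8
yaw q6 Mz e6 F [-0.9172  0.8742  0.1033  0.0616  6.1736  1.9856  3.8167] sd [0. 0. 0. 0.] t 10.85
```

```bash
python3 -m inch '0 0 0 0 0 0.01 -1;0 0 0 0 0 0.01 -1;0 0 0 0 0 0 -1;0 0 0 0 0 0 -1;0 0 0 0 0 0 -1;0 0 0 0 0 0 -1;0 0 0 0 0 0 -1;0 0 0 0 0 0 -1;0 0 0 0 0 0 -1;0 0 0 0 0 0 -1' | head -1; python3 m.py
```

```text
t: 11.85
yaw q6 Mz e6 F [-0.937   0.8941  0.172   0.1608  5.3911  2.385   4.5162] sd [0. 0. 0. 0.] t 11.9
```

```bash
python3 -m inch '0 0 0 0 0 0.01 -1;0 0 0 0 0 0 -1;0 0 0 0 0 0 -1;0 0 0 0 0 0 -1;0 0 0 0 0 0 -1;0 0 0 0 0 0 -1;0 0 0 0 0 0 -1;0 0 0 0 0 0 -1;0 0 0 0 0 0 -1;0 0 0 0 0 0 -1' | head -1; python3 m.py
```

```text
t: 12.9
yaw q6 Mz e6 F [-0.9469  0.904   0.1957  0.2255  6.1638  3.1653  4.6291] sd [0. 0. 0. 0.] t 12.95
```

Seat contact is clear: the slope is now about 6.5 N m/rad, up from about 1.2. I'll press a hair more, then let go so the knob springs to stop 0.

```bash
python3 -m inch '0 0 0 0 0 0.006 -1;0 0 0 0 0 0 -1;0 0 0 0 0 0 -1;0 0 0 0 0 0 -1;0 0 0 0 0 0 -1;0 0 0 0 0 0 -1;0 0 0 0 0 0 -1;0 0 0 0 0 0 -1;0 0 0 0 0 0 -1;0 0 0 0 0 0 -1' | head -1; python3 m.py
```

```text
t: 13.95
yaw q6 Mz e6 F [-0.9528  0.9099  0.2318  0.2648  6.3892  2.5756  4.7417] sd [0. 0. 0. 0.] t 14.0
```

```bash
python3 -m inch '0 0 0 0 0 -0.05 -1;0 0 0 0 0 -0.1 -1;0 0 0 0 0 -0.14 -1;0 0 0 0 0 -0.14 -1;0 0 0 0 0 -0.14 -1;0 0 0 0 0 -0.14 -1;0 0 0 0 0 -0.14 -1;0 0 0 0 0 -0.14 -1;0 0 0 0 0 -0.14 -1;0 0 0 0 0 -0.14 -1'|tail -3; python3 -m inch '0 0 0 0 0 -0.14 -1;0 0 0 0 0 -0.14 -1;0 0 0 0 0 -0.14 -1;0 0 0 0 0 -0.14 -1;0 0 0 0 0 -0.14 -1;0 0 0 0 0 -0.14 -1;0 0 0 0 0 -0.14 -1;0 0 0 0 0 -0.14 -1;0 0 0 0 0 -0.14 -1;0 0 0 0 0 -0.1 -1'|tail -3; python3 -m inch '0 0 0 0 0 -0.05 -1;0 0 0 0 0 0 -1;0 0 0 0 0 0 -1;0 0 0 0 0 0 -1;0 0 0 0 0 0 -1;0 0 0 0 0 0 -1;0 0 0 0 0 0 -1;0 0 0 0 0 0 -1;0 0 0 0 0 0 -1;0 0 0 0 0 0 -1' |head -1; python3 m.py; python3 st.py
```

```text
force: [1.3, 2.4, 7.3]
finger_gap: 0.0322
grip_force: 59.6
force: [-1.0, -2.9, 9.3]
finger_gap: 0.0322
grip_force: 59.7
t: 17.0
yaw q6 Mz e6 F [ 1.7271 -1.7698  0.0229  0.0369 -0.1564 -0.6777  8.7117] sd [0. 0. 0. 0.] t 17.05
t 17.05 pos [ 0.5087 -0.0208  0.2051] yaw 1.7271 z [ 0.0006 -0.001  -1.    ] q [-0.0432  0.2018  1.9052 -0.0011  1.034  -1.7698] F [-0.1564 -0.6777  8.7117] M [-0.1967  0.2039  0.0229] gap 0.03252699403380238 grip 59.71779406070709
need [0.0006 0.0009 0.0011]
```

```bash
python3 -m inch '0 0 0 0 0 0 -0.3;0 0 0 0 0 0 0;0 0 0 0 0 0 0.5;0 0 0 0 0 0 1;0 0 0 0 0 0 1;0 0 0 0 0 0 1;0 0 0 0 0 0 1;0 0 0 0 0 0 1;0 0 0 0 0 0 1;0 0 0 0 0 0 1'; python3 -m inch '0 0 -0.01 0 0 0 1;0 0 -0.02 0 0 0 1;0 0 -0.03 0 0 0 1;0 0 -0.03 0 0 0 1;0 0 -0.03 0 0 0 1;0 0 -0.03 0 0 0 1;0 0 0 0 0 0 1;0 0 0 0 0 0 1;0 0 0 0 0 0 1;0 0 0 0 0 0 1'
python3 - <<'E'
from h import *
from scipy.spatial.transform import Rotation as Ro
d=grab('wrist','w2'); 
p=d['R']@np.array([.5092,-.0195,.234])+d['t']; u=d['fx']*p[0]/p[2]+d['cx']; v=d['fy']*p[1]/p[2]+d['cy']; print(u,v)
u=int(u);v=int(v); a=d['color'][max(0,v-60):v+60,u-75:u+75]; cv2.imwrite('pics/w2c.png',cv2.resize(a,None,fx=5,fy=5,interpolation=cv2.INTER_CUBIC)[:,:,::-1])
E
```

```text
t: 18.05
ee_pos: [0.5086, -0.0203, 0.2043]
eef_rot: [-0.076, 0.997, -0.0, 0.0]
force: [-0.4, 0.5, 1.0]
finger_gap: 0.0852
grip_force: 0.0
t: 19.05
ee_pos: [0.508, -0.0203, 0.3532]
eef_rot: [-0.076, 0.997, 0.0, -0.001]
force: [-0.4, 0.2, -0.4]
finger_gap: 0.0854
grip_force: 0.0
314.3054265874322 233.77877665930313
```

View pics/w2c.png

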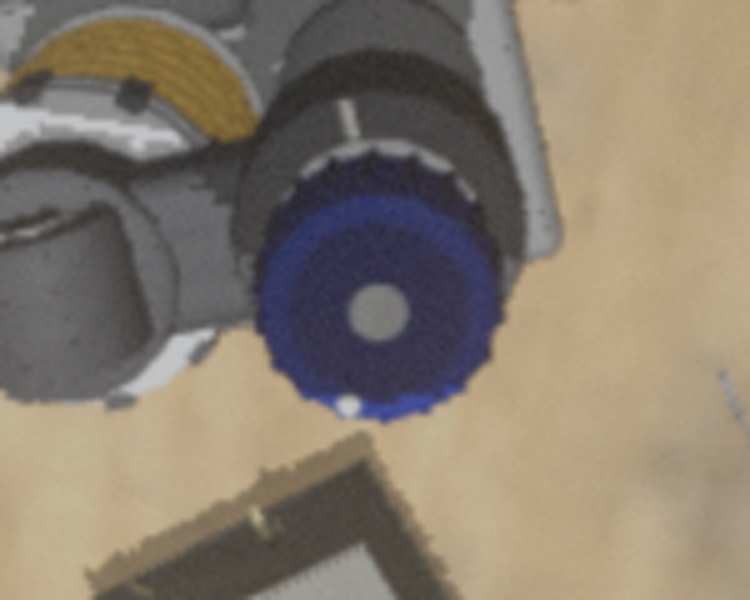

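The mark is at (347,405) with the knob centre at (378,312); the fixed index line is at (348,118). I'll convert this to an angle.

Run:
```python
from h import *
d=dict(np.load('pics/w2.npz')); f=lambda a,b,z: world(d,314-75+a/5,233-60+b/5,z)
c=f(378,312,.234); m=f(347,405,.233); print(c,m); v=m-c
a=np.degrees(np.arctan2(v[1],v[0])); print(a,'adjuster deg',(a+157.6)%360)
```

```text
[ 0.51031862 -0.01912429  0.234     ] [ 0.52475182 -0.02128451  0.233     ]
-8.512286141158892 adjuster deg 149.0877138588411
```

The mark reads 149°, which is the fifth stop (150°). The robot is clear of everything, so I'm handing in.

```bash
python3 -c "from workcell import r; print(r.finish_job())"
```

```text
the job is handed in; nothing more can be done
None
```

I seated the needle gently (about 0.26 N m total at the wrist, estimated 12 N on the seat), then backed the knob out five clicks and let go; its mark reads 149° against the 150° target, and the job is handed in.

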